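Refit the filter cover on a welding fume unit

ROBOT

A 6-joint arm with a two-finger parallel gripper is mounted at the origin on the work surface. World frame = base frame: x ahead of the robot, y to its left, z up, the work surface at z = 0. Lengths are in m, angles in rad, forces in N, time in s.
With the tool pointing down it reaches from about 0.325 to 0.85 m from the base axis. Payload 4.4 kg.
Tool frame: the origin (TCP) lies midway between the tips of the shut fingers; the grasp point (between the pads) lies ctrl.grip_point_offset behind it (ctrl.grip_point_offset is the distance from the TCP to the grasp point, in m); z points along the fingers, x is the direction in which the jaws open and shut, and the axes are right-handed (so a half turn about z gives the same grasp; the last joint's range is limited). The gripper opens to 94 mm and grips with 3 to 60 N. Pads are 16 mm wide; open, the fingers measure 119 mm over their backs; the gripper's body (75 mm by 177 mm) begins 78 mm behind the grasp point.
Start: joints at [-1.419, 0.207, 1.542, -0, 1.393, -0.15], TCP at [0.171, -0.549, 0.205] pointing down, gripper open.
Joint ranges: [-2.73, 2.73], [-0.86, 2.22], [0.23, 2.46], [-1.11, 4.25], [0.08, 2.63], [-2.82, 2.82]. Speed limits (rad/s): [2.79, 2.79, 3.14, 3.14, 3.14, 3.14].

INTERFACE

Orientations are given as [roll, pitch, yaw] about the fixed x, y, z axes, in that order (R = Rz(yaw) Ry(pitch) Rx(roll)).
In Python, from station import ctrl gives the robot as it stands. Calls block until the motion is done:
- ctrl.movep(position, orientation): joint-space move of the TCP to a pose.
- ctrl.move_l(position, rate=0.15, rot=None): straight line of the TCP; rot=None keeps the orientation; rate is the mean speed in m/s.
- ctrl.goto_joints(angles): joint-space move.
- ctrl.set_gripper(opening, effort=None): finger opening in m; effort is the grip in N (None keeps the last); returns when the fingers have stopped.
- ctrl.dwell(seconds).
- ctrl.inverse_kinematics(position, orientation): joint angles nearest the present ones, or None.
- ctrl.snapshot(name): name is "side" or "top"; returns the picture (480x640x3 uint8, red, green, blue); there is no depth.
- ctrl.camera_info(name): a dict with "camera_matrix" (3x3 intrinsics, pixels), "k1" (the pictures are not rectified: a ray, as slopes to the right and down, at radius r is drawn at 1 + k1 r^2 times it, then the intrinsics apply), "R" (3x3) and "t" (3): a world point X has camera coordinates R X + t. Camera axes: x right, y down, z forward; pixel columns grow to the right and rows downward; lengths in m; the calibration is good to about 2 mm. A picture is of the moment at which its call begins. camera_info takes no time and is no camera call.
A pose or a line that the arm cannot do raises ctrl.IKError and nothing moves.
- ctrl.job_done(): hands the job in, once; it reports no verdict.
Readings, each from a call of its own:
- ctrl.read_clock(): time.
- ctrl.read_qpos(): joint angles.
- ctrl.read_dq(): joint speeds.
- ctrl.read_joint_efforts(): joint torques, N m.
- ctrl.read_tcp_pos(): TCP position.
- ctrl.read_orientation(): TCP orientation.
- ctrl.read_force(): force on the tool from outside, world axes, zero at the start.
- ctrl.read_moment(): the same for the moment, N m.
- ctrl.read_grip_width(): finger opening in m.
Only numpy, scipy, OpenCV 4.12 (cv2) and the standard library are available. Lean on these libraries where they do the work, as an engineer would, in place of code of your own. Each camera call takes 0.05 s, during which the arm holds its last target.

TASK

The filter cover of the grey fume filter unit is lying on the welding bench. Pick it up, hook its steel front lip under the grey bar of the unit's slot with the rear end raised, slide the lip fully home, then pivot the cover down and press until the red latch snaps over its rear edge, so that it lies flat. Do it gently: feel for the stops, never load the unit with 30 N or more, let go of the cover, and leave the other things on the bench where they are.

Things in the scene. Friction and masses are not known exactly. Their poses are not given: they have to be found in the camera images.
- unit: Grey fume filter unit fixed to the bench, housing 216 (x) x 130 (y) x 54 mm. Origin: centre of its underside; z up; -x is its front (slot end), +x its rear (latch end). On top a black frame holds a pale pleated filter face. THE FRAME IS CLAMPED 4 TO 28 mm BACK (+x) FROM ITS FRONT END OF TRAVEL and no listed pose shows where: find it by feel or eye. 30 N on the unit is too much (part breaks).
- seat (a point): Point over the unit's middle on the filter face, 60 mm above the bench: the rigid flat floor the cover comes to lie on, with the same axes as the unit. Side walls 8 mm high leave 86 mm in y for the cover (+-43 mm). Seated, the cover has the unit's axis directions and about 3 mm of free play in x.
- slot (a point): Closed end of the slot, at floor level, for the frame at its FRONT end of travel (89 mm ahead, -x, of point seat); the true one is 4 to 28 mm further back (+x). The slot's mouth faces +x. It is 8 mm high, roofed by a grey bar 4 mm thick that reaches 9 mm from the closed end (toward +x) and is 98 mm wide. The closed end is a rigid stop for the lip. Axes as the unit's.
- latch_nose (a point): Tip of the red latch's nose, lower edge, frame at its FRONT end of travel (the true one shifts with the frame): 131 mm behind point slot, 9.5 mm above the filter face. Latch 28 mm wide, top about 21 mm above the face, bevelled inside; the cover's rear edge pressed down pushes it back (+x), then it springs over the cover. Below it an 8 mm high rear wall stands 137 mm behind the slot's closed end.
- cover_grip (a point): Grip point of the loose cover (0.10 to 0.18 kg): on its black handle rib, mid-cover, 30 mm above the underside. Orange plate 120 (x) x 80 (y) x 8 mm. Rib 14 mm thick (x), 50 long (y), top 38 mm above the underside: grip from above, fingers closing along x; to let go open to about 40 mm, to stay clear of the latch. Axes: x from lip to rear, z up. It starts flat on the bench, rib up.
- cover_lip (a point): Middle of the tip of the cover's steel lip, on the underside: 74 mm toward -x from the middle of the cover. The lip is flush with the underside, 4 mm thick, 60 mm wide (y), and reaches 14 mm beyond the orange plate. Axes as the cover's.
- cover_rear (a point): Middle of the cover's rear edge, on the underside: 60 mm toward +x from the middle of the cover. Axes as the cover's.
- latch (a joint): Red sprung latch: how far it is pushed back, m. 0 = fully out (also at the start), about 0.003 to 0.006 while the cover's rear edge passes, 0 again once it has snapped over the cover. Spring 2.5 N at 0, 3.9 N at 0.004. Pressing past it takes some 6 to 9 N at the rear edge, some 10 to 16 N at the rib with the lip in the slot.
- wrench: Bystander: steel open-ended wrench, 170 mm long, lying flat between the unit and the cover; to be left where it is.
- hammer: Bystander: hammer lying on the bench; to be left where it is.
- spray_can: Bystander: blue and grey spray can, 60 mm across, 150 mm tall, upright; to be left where it is.
- jar: Bystander: amber glass jar, 72 mm across, 100 mm tall, upright; to be left where it is.
- brush: Bystander: green-handled brush lying on the bench; to be left where it is.
- fuse_box: Bystander: blue box 70 x 90 x 45 mm; to be left where it is.
- bearing: Bystander: steel bearing ring, 52 mm across, 16 mm high; to be left where it is.
Not all that is in view belongs to the job. Of the things shaped like the part that bears cover_grip, the orange one is meant.

How it is judged:
By the outcome, as a careful person would: the job done as asked, in the order asked, and still so for the second after the job is handed in, with the robot touching nothing.
It also fails if it takes over 58 s, if anything falls off the work surface, if the arm or the gripper's body presses on something with over 40 N, if the wrist force passes 120 N, or if a joint passes its speed limit or range.

## Working session

There is one attempt and no reset: what is moved stays moved. The work goes in short steps, each a Python script; the robot and the scene stay as the last script left them, time stands still between calls to the robot, and variables do not carry over. Pictures are saved under pics/ and viewed, and the job is handed in when it is done.

```bash
ls; mkdir -p pics
python3 - <<'E'
from station import ctrl
import cv2
for n in("side","top"):
    im=ctrl.snapshot(n); cv2.imwrite(f"pics/{n}0.png",im[:,:,::-1])
    c=ctrl.camera_info(n); print(n,c)
print(ctrl.read_clock(),ctrl.grip_point_offset,ctrl.read_orientation(),ctrl.read_tcp_pos(),ctrl.read_force(),ctrl.read_grip_width())
E
```

```text
pics
side {'camera_matrix': array([[592.78153203,   0.        , 329.57953733],
       [  0.        , 592.78153203, 236.11528121],
       [  0.        ,   0.        ,   1.        ]]), 'k1': -0.15302505596497604, 'R': array([[ 0.96718361, -0.25407636, -0.00103239],
       [-0.13531413, -0.51164796, -0.84847301],
       [ 0.21504872,  0.82076888, -0.52923765]]), 't': array([-0.52085823,  0.13668058,  1.47841497])}
top {'camera_matrix': array([[622.75998884,   0.        , 311.07791882],
       [  0.        , 622.75998884, 243.87776752],
       [  0.        ,   0.        ,   1.        ]]), 'k1': -0.13312792406627527, 'R': array([[-2.18387333e-04, -9.99999960e-01, -1.80737390e-04],
       [-9.92848431e-01,  2.38402226e-04, -1.19381473e-01],
       [ 1.19381511e-01,  1.53373433e-04, -9.92848443e-01]]), 't': array([-0.03069594,  0.54429672,  1.61902981])}
0.1 0.0188 [-3.14130253e+00  2.00685558e-03 -1.26794718e+00] [ 0.1713374  -0.54812119  0.20442286] [-0.04788783  0.06687988  0.7790606 ] 0.09373742699505853
```

View pics/side0.png

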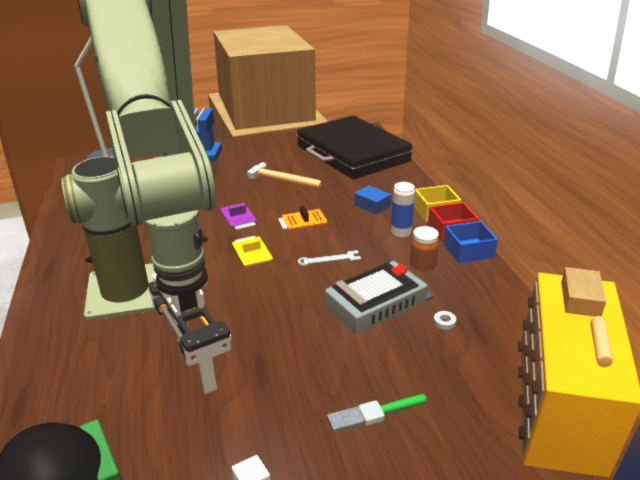

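View pics/top0.png

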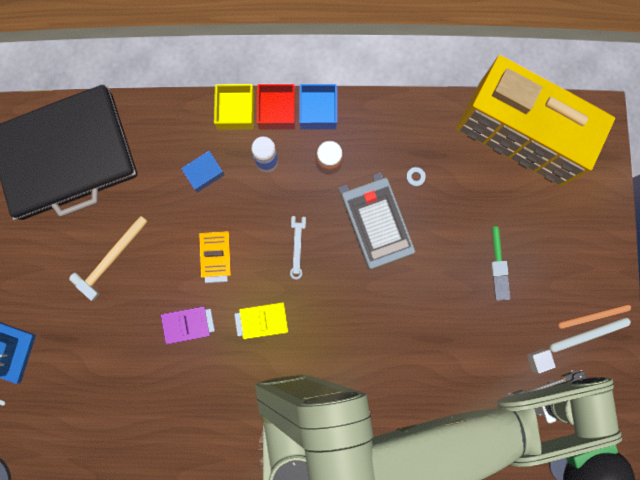

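Three cover-like parts appear in the top view: orange at (215,255), purple at (187,325) and yellow at (263,320). Orange fits the description: steel lip at (215,279), black rib at (214,254). The unit is at (377,222) with its red latch at (370,197). I'll confirm with enlarged crops.

Run:
```python
import cv2,numpy as np
t=cv2.imread('pics/top0.png');s=cv2.imread('pics/side0.png')
def c(im,x0,y0,x1,y1,w,h): return cv2.resize(im[y0:y1,x0:x1],(w,h),interpolation=cv2.INTER_CUBIC)
a=c(t,190,220,250,295,320,400);b=c(t,330,165,425,275,346,400)
cv2.imwrite('pics/crop_t.png',np.hstack([a,b]))
cv2.imwrite('pics/crop_s.png',np.vstack([c(s,270,195,340,240,466,300),c(s,320,255,440,335,466,300)]))
```

```text
(no output)
```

View pics/crop_t.png

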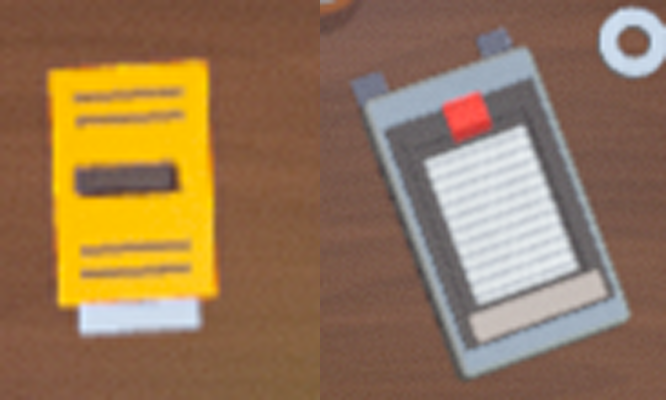

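View pics/crop_s.png

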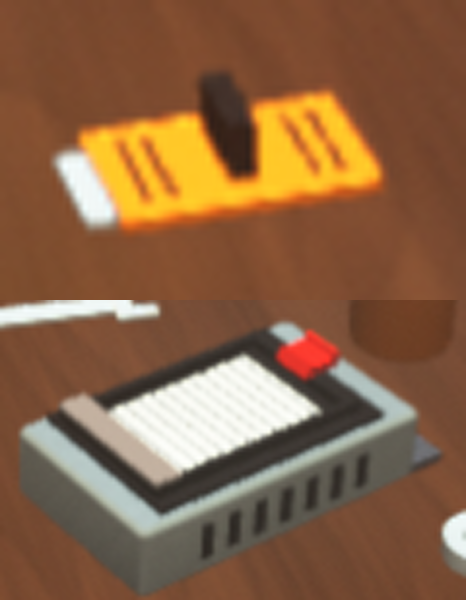

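The crops confirm the orange cover: steel lip toward the robot, black rib across it. On the unit, the taupe-grey bar is at the end nearer the robot and the red latch is at the far end. Next I'll measure both.

```bash
cat > h.py <<'E'
import cv2,numpy as np
from station import ctrl
def ray(cam,px):
    c=ctrl.camera_info(cam);K=c['camera_matrix'];k=float(c['k1'])
    px=np.atleast_2d(np.asarray(px,float))
    n=cv2.undistortPoints(px.reshape(-1,1,2),K,np.array([k,0,0,0.])).reshape(-1,2)
    d=np.c_[n,np.ones(len(n))]@c['R']; o=-c['R'].T@c['t']
    return o,d
def onz(cam,px,z):
    o,d=ray(cam,px); return o+d*((z-o[2])/d[:,2])[:,None]
def proj(cam,X):
    c=ctrl.camera_info(cam)
    rv=cv2.Rodrigues(c['R'])[0]
    return cv2.projectPoints(np.atleast_2d(np.asarray(X,float)),rv,c['t'],c['camera_matrix'],np.array([float(c['k1']),0,0,0]))[0].reshape(-1,2)
E
python3 - <<'E'
from h import *
t=cv2.imread('pics/top0.png');hsv=cv2.cvtColor(t,cv2.COLOR_BGR2HSV)
def comp(mask,x0,y0,x1,y1):
    m=np.zeros_like(mask);m[y0:y1,x0:x1]=mask[y0:y1,x0:x1]
    n,l,s,c=cv2.connectedComponentsWithStats(m);i=1+np.argmax(s[1:,4]);return (l==i).astype(np.uint8),s[i],c[i]
for y,x in((245,215),(255,215),(279,215),(250,385),(252,395),(195,370),(190,360),(225,365),(264,380),(258,400)):print((x,y),t[y,x],hsv[y,x])
def rect(m,z,name):
    p=np.argwhere(m)[:,::-1]
    w=onz('top',p,z)[:,:2]*1000
    r=cv2.minAreaRect(w.astype(np.float32));print(name,len(p),'c',np.round(w.mean(0),1),'rect',np.round(r[0],1),np.round(r[1],1),round(r[2],2))
    return w
m=cv2.inRange(hsv,(12,150,120),(28,255,255));m,s,c=comp(m,190,220,240,290)
m=cv2.morphologyEx(m,cv2.MORPH_CLOSE,np.ones((9,9)));rect(m,.008,'orange')
m=((t.max(2)<110)&(hsv[:,:,1]<110)).astype(np.uint8);rect(comp(m,203,245,227,263)[0],.038,'rib')
m=((hsv[:,:,1]<60)&(t.min(2)>130)).astype(np.uint8);rect(comp(m,198,270,234,290)[0],.004,'lip')
m=((hsv[:,:,1]>150)&((hsv[:,:,0]<8)|(hsv[:,:,0]>172))&(hsv[:,:,2]>150)).astype(np.uint8);rect(comp(m,355,185,385,210)[0],.081,'latch')
E
```

```text
(215, 245) [  0 196 254] [ 23 255 254]
(215, 255) [ 70  77 102] [  7  80 102]
(215, 279) [235 219 206] [107  31 235]
(385, 250) [186 191 199] [ 12  17 199]
(395, 252) [155 145 135] [105  33 155]
(370, 195) [ 74  86 254] [  2 181 254]
(360, 190) [191 175 162] [107  39 191]
(365, 225) [203 198 193] [105  13 203]
(380, 264) [172 171 161] [ 93  16 172]
(400, 258) [114 118 120] [ 20  13 120]
orange 1392 c [521.4 229.6] rect [520.9 229.7] [123.9  84. ] 2.3
rib 58 c [518.1 229.7] rect [518.  227.6] [ 8.  45.4] 0.03
lip 134 c [452.7 225.4] rect [452.7 225.1] [15.5 60.3] 4.86
latch 105 c [ 661.7 -184.3] rect [ 661.6 -184.4] [25.6 27.8] 20.87
```

Run:
```python
from h import *
t=cv2.imread('pics/top0.png');hsv=cv2.cvtColor(t,cv2.COLOR_BGR2HSV).astype(int)
def comp(mask,x0,y0,x1,y1):
    mask=mask.astype(np.uint8);m=np.zeros_like(mask);m[y0:y1,x0:x1]=mask[y0:y1,x0:x1]
    n,l,s,c=cv2.connectedComponentsWithStats(m);i=1+np.argmax(s[1:,4]);return (l==i).astype(np.uint8)
def pca(m,z,name):
    p=np.argwhere(m)[:,::-1];w=onz('top',p,z)[:,:2]*1000
    C=np.cov(w.T);e,v=np.linalg.eigh(C);a=[np.degrees(np.arctan(v[1,i]/v[0,i])) for i in(0,1)]
    r=cv2.minAreaRect(w.astype(np.float32))
    print(name,len(p),'mean',w.mean(0).round(1),'sizes',np.sqrt(12*e).round(1),'ang(short,long)',np.round(a,2),'rect',np.round(r[0],1),np.round(r[1],1),round(r[2],2));return w
def fill(m):
    c,_=cv2.findContours(m,cv2.RETR_EXTERNAL,cv2.CHAIN_APPROX_NONE);o=np.zeros_like(m);cv2.drawContours(o,c,-1,1,-1);return o
H,S,V=hsv[:,:,0],hsv[:,:,1],hsv[:,:,2]
pca(fill(cv2.morphologyEx(comp((H>=12)&(H<=28)&(S>150)&(V>190),190,220,240,290),cv2.MORPH_CLOSE,np.ones((5,5)))),.008,'orange')
b,g,r=[t[:,:,i].astype(int) for i in range(3)]
bar=comp((r-b>5)&(S<60)&(V>130),365,235,412,264);pca(bar,.072,'bar')
cv2.imwrite('pics/barmask.png',cv2.resize(np.hstack([bar[160:280,330:425]*255,fill(bar)[160:280,330:425]*255]),None,fx=4,fy=4,interpolation=0))
pl=fill(comp((S<30)&(V>150)&(r-b<12)&(r-b>-25),358,195,402,244))
pca(pl,.060,'pleat')
red=comp((S>120)&((H<8)|(H>172))&(V>150),355,185,385,210);pca(red,.081,'latch')
hou=comp((S<80)&(abs(H-105)<20)&(V>100)|(V<110)&(S<70),338,165,416,275)
hou=fill(hou);w=pca(hou,.054,'house')
cv2.imwrite('pics/mask.png',cv2.resize(np.hstack([x[160:280,330:425]*255 for x in(bar,pl,hou)]),None,fx=2.7,fy=2.7,interpolation=0))
```

```text
orange 1314 mean [520.6 229.8] sizes [ 81.  119.9] ang(short,long) [-85.99   4.01] rect [520.2 229.9] [121.2  80.6] 3.47
bar 336 mean [ 527.1 -234. ] sizes [ 22.7 100.1] ang(short,long) [ 19.83 -70.17] rect [ 527.1 -233.9] [ 22.7 100.4] 19.6
pleat 1229 mean [ 596.1 -209.8] sizes [ 77.7 109.8] ang(short,long) [-64.61  25.39] rect [ 594.2 -209.5] [113.3  78.8] 19.85
latch 119 mean [ 661.8 -184.2] sizes [27.6 29.5] ang(short,long) [ 37.21 -52.79] rect [ 661.8 -184.4] [27.5 29.3] 18.67
house 4099 mean [ 599.5 -203. ] sizes [133.7 218.1] ang(short,long) [-70.2  19.8] rect [ 604.2 -201.9] [232.2 133.7] 19.83
```

View pics/mask.png

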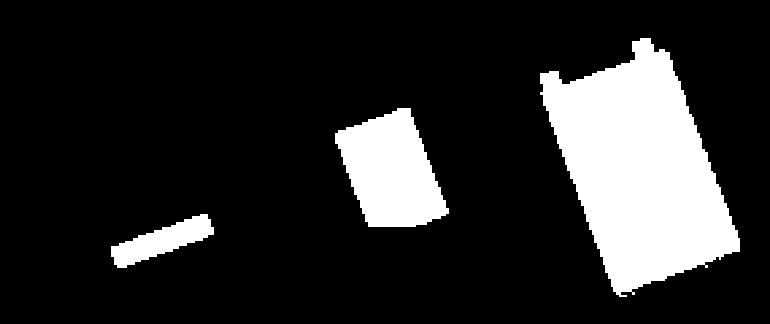

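Run:
```python
from h import *
t=cv2.imread('pics/side0.png');hsv=cv2.cvtColor(t,cv2.COLOR_BGR2HSV).astype(int)
H,S,V=[hsv[:,:,i] for i in range(3)];b,g,r=[t[:,:,i].astype(int) for i in range(3)]
def comp(mask,x0,y0,x1,y1):
    mask=mask.astype(np.uint8);m=np.zeros_like(mask);m[y0:y1,x0:x1]=mask[y0:y1,x0:x1]
    n,l,s,c=cv2.connectedComponentsWithStats(m);i=1+np.argmax(s[1:,4]);return (l==i).astype(np.uint8)
def rep(m,z,name):
    w=onz('side',np.argwhere(m)[:,::-1],z)[:,:2]*1000;q=cv2.minAreaRect(w.astype(np.float32));print(name,len(w),w.mean(0).round(1),np.round(q[0],1),np.round(q[1],1),round(q[2],2))
bar=comp((r-b>8)&(S<80)&(V>130),330,270,372,306);rep(bar,.072,'bar')
red=comp((S>150)&((H<8)|(H>172))&(V>150),385,260,412,280);rep(red,.081,'latch')
o=cv2.morphologyEx(comp((H>=8)&(H<=28)&(S>150)&(V>190),275,200,332,235),cv2.MORPH_CLOSE,np.ones((9,9)));rep(o,.008,'orange')
pts=proj('side',[[.5271,-.234,.072],[.6618,-.1842,.081],[.5206,.2298,.008]]);print(pts)
cv2.imwrite('pics/m2.png',cv2.resize(np.hstack([x[255:335,320:440]*255 for x in(bar,red)]),None,fx=3,fy=3))
v=t.copy()[190:340,265:445]
v=cv2.resize(v,None,fx=4,fy=4,interpolation=cv2.INTER_CUBIC)
u=np.array([.941,.339]);n=np.array([-.339,.941]);B=np.array([.5271,-.234])
q=[list(B+u*a+n*c)+[.072] for a,c in((.01135,.049),(.01135,-.049),(-.01,-.049),(-.01,.049))]
cv2.polylines(v,[np.int32((proj('side',q)-[265,190]+.5)*4)],True,(0,255,0),1)
cv2.imwrite('pics/ov.png',v)
```

```text
bar 261 [ 527.2 -240.6] [ 529.4 -236.4] [33.3 99.4] 22.57
latch 124 [ 659.3 -195.6] [ 659.3 -195.1] [41.7 33.5] 27.56
orange 612 [518.2 219.4] [518.9 220.6] [121.3  90.8] 3.27
[[350.58683422 290.01705644]
 [398.35749824 266.22623145]
 [304.29376442 216.70846582]]
```

View pics/ov.png

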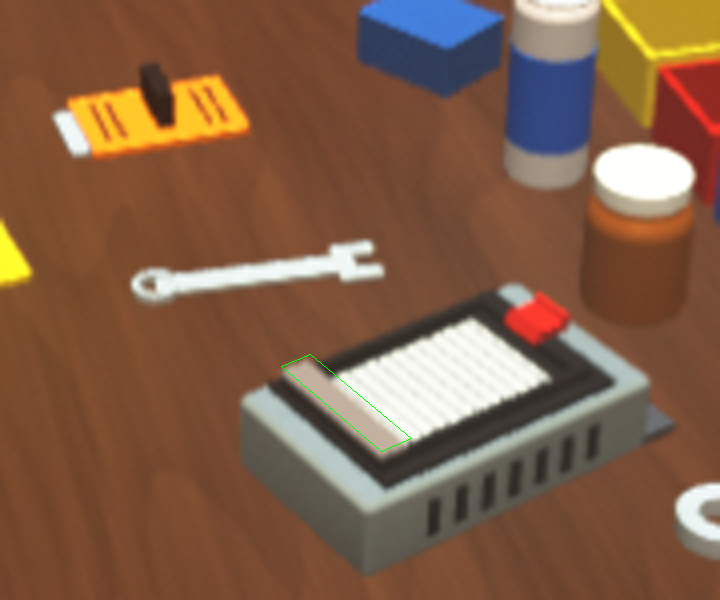

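```bash
cat >> h.py <<'E'
from scipy.spatial.transform import Rotation as Ro
PSI=np.radians(19.8)
def st(tag=''):
    print(tag,round(ctrl.read_clock(),2),np.round(np.array(ctrl.read_tcp_pos())*1000,1),np.round(np.degrees(ctrl.read_orientation()),2),'F',np.round(ctrl.read_force(),2),'M',np.round(ctrl.read_moment(),2),'w',round(ctrl.read_grip_width()*1000,2))
def F(n=4):
    a=[]
    for _ in range(n): a.append(ctrl.read_force()); ctrl.dwell(.01)
    return np.mean(a,0)
def tcp(C,psi,th):   # C = cover middle underside, th = rear-up tilt rad
    R=Ro.from_euler('xyz',[0,-th,psi]).as_matrix()
    return np.asarray(C)+R@[0,0,.0112],[np.pi,-th,psi]
def tcp_lip(L,psi,th): # L = lip tip
    R=Ro.from_euler('xyz',[0,-th,psi]).as_matrix()
    return tcp(np.asarray(L)+R@[.074,0,0],psi,th)
E
python3 - <<'E'
from h import *
psi=np.radians(3.8)
p,o=tcp([.5205,.2295,.0],psi,0)
ctrl.movep(p+[0,0,.19],o);st('above')
ctrl.move_l(p+[0,0,.06],rate=.2);st('low')
im=ctrl.snapshot('side');cv2.imwrite('pics/s1.png',im[:,:,::-1])
v=cv2.resize(im[150:270,240:400,::-1],None,fx=5,fy=5,interpolation=cv2.INTER_CUBIC);cv2.imwrite('pics/s1c.png',v)
E
```

```text
above 3.09 [520.9 228.8 201.2] [ 1.7999e+02 -1.0000e-02  3.7300e+00] F [ 0.14 -0.9  -0.24] M [-0.01 -0.14 -0.04] w 93.92
low 3.89 [521.6 229.7  72.2] [-1.7998e+02 -1.1000e-01  3.7900e+00] F [-1.22 -0.66  0.07] M [-0.05 -0.09 -0.  ] w 94.06
```

View pics/s1c.png

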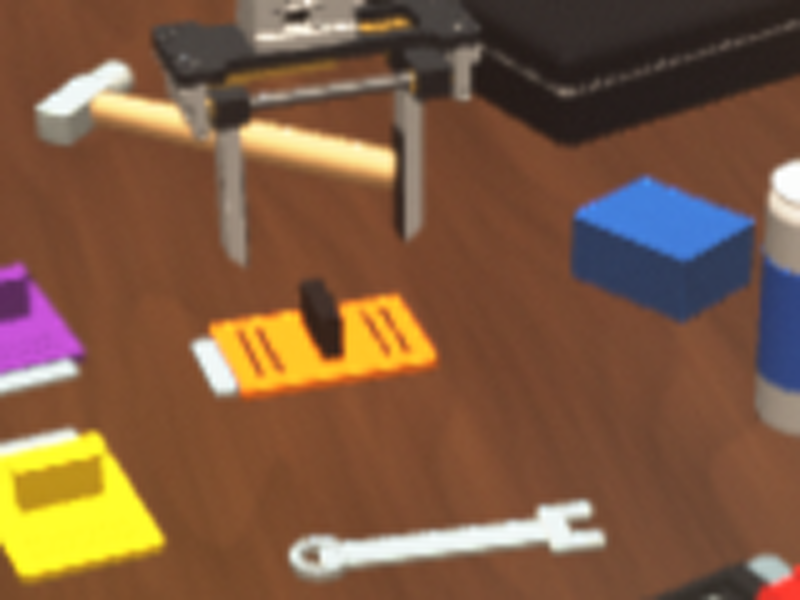

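The open fingers straddle the rib with the orange cover centred beneath them; in the crop the rib is at (322,318) and the fingers are at (235,260) and (410,235). Now I'll descend and grip.

```bash
python3 - <<'E'
from h import *
p,o=tcp([.5205,.2295,.0],np.radians(3.8),0)
ctrl.move_l(p,rate=.08,rot=o);st('down');print(F())
ctrl.set_gripper(.03,effort=10);ctrl.set_gripper(.0,effort=40);st('grip');print(F())
ctrl.move_l(p+[0,0,.17],rate=.2);st('up');print(F(8))
for n in('side','top'):
    im=ctrl.snapshot(n)[:,:,::-1];cv2.imwrite(f'pics/{n}2.png',im)
E
python3 -c "
import cv2,numpy as np
a=cv2.imread('pics/side2.png')[90:270,230:430];b=cv2.imread('pics/top2.png')[190:370,150:350]
cv2.imwrite('pics/c2.png',cv2.resize(np.hstack([a,b]),None,fx=2,fy=2))"
```

```text
down 4.84 [520.9 229.6  11.5] [-1.7999e+02 -4.0000e-02  3.8000e+00] F [-0.25 -0.03 -0.45] M [-0.02 -0.08 -0.  ] w 94.17
[0.29205706 0.35067544 0.20187036]
grip 6.35 [520.5 229.5  11.2] [1.8e+02 1.0e-02 3.8e+00] F [-0.15  0.81 -0.85] M [-0.    0.   -0.05] w 13.86
[-0.14766365 -0.32563204  0.28115335]
up 7.38 [519.3 229.2 179.6] [1.7996e+02 1.7000e-01 3.8000e+00] F [-0.56  0.41 -1.72] M [ 0.01 -0.07  0.03] w 13.85
[-5.88142267e-04  3.07823205e-01 -2.12596351e+00]
```

View pics/c2.png

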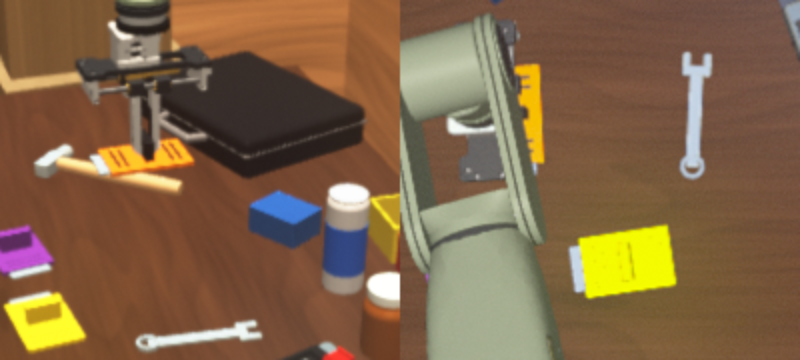

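The side view shows the cover held level, with the rib between the fingers at crop (150,150); the bystanders look unmoved. Next is the tilted pre-insertion hover behind the bar.

```bash
cat >> h.py <<'E'
EU=np.array([np.cos(PSI),np.sin(PSI),0]);EV=np.array([-np.sin(PSI),np.cos(PSI),0])
def W(u,v,z): return EU*u+EV*v+np.array([0,0,z])
E
python3 - <<'E'
from h import *
th=np.radians(12)
p,o=tcp_lip(W(.440,-.398,.110),PSI,th)
ctrl.movep(p,o);st('hover');ctrl.dwell(.2);st();print(p*1000,F(8))
for n in('side','top'):
    im=ctrl.snapshot(n)[:,:,::-1];cv2.imwrite(f'pics/{n}3.png',im)
a=cv2.imread('pics/side3.png')[200:340,300:460];b=cv2.imread('pics/top3.png')[160:300,310:470]
cv2.imwrite('pics/c3.png',cv2.resize(np.hstack([a,b]),None,fx=2.5,fy=2.5,interpolation=cv2.INTER_CUBIC))
E
```

```text
hover 9.18 [ 614.9 -200.7  136.4] [-179.97  -12.     19.85] F [-0.51  0.07 -3.06] M [-0.06 -0.   -0.01] w 13.31
 9.38 [ 615.1 -200.6  136.5] [180.   -12.01  19.89] F [ 0.07 -0.53 -1.18] M [-0.12 -0.02 -0.03] w 13.42
[ 614.71798509 -201.69580935  136.34071825] [-0.22067622  0.06540852 -1.87993415]
```

View pics/c3.png

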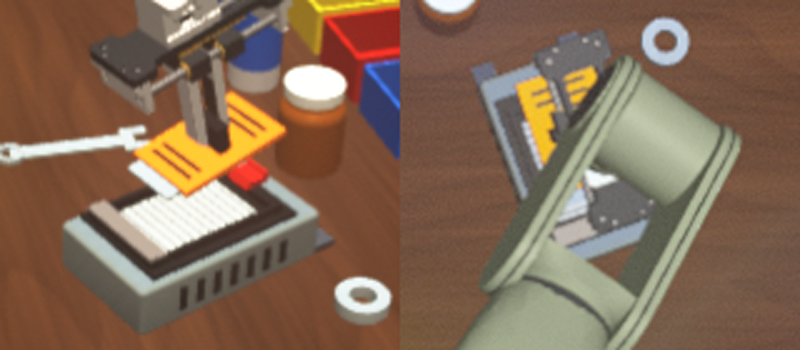

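Run:
```python
from h import *
im=cv2.imread('pics/side3.png')
s=5;x0,y0=325,220
v=cv2.resize(im[y0:y0+115,x0:x0+125],None,fx=s,fy=s,interpolation=cv2.INTER_CUBIC)
def dr(P,c):
    q=(proj('side',P)-[x0,y0]+.5)*s
    print(np.round(q/s+[x0,y0]-.5,1).tolist());cv2.polylines(v,[np.int32(np.round(q))],True,c,1)
R=Ro.from_euler('xyz',[0,-np.radians(12),PSI]).as_matrix()
C=np.array(W(.440,-.398,.110))+R@[.074,0,0]
dr([C+R@[a,b,.008] for a,b in((-.06,-.04),(-.06,.04),(.06,.04),(.06,-.04))],(0,255,0))
dr([C+R@[a,b,.004] for a,b in((-.074,-.03),(-.074,.03),(-.06,.03),(-.06,-.03))],(255,0,0))
dr([W(a,b,.072) for a,b in((.427,-.349-.098),(.427,-.349),(.4065,-.349),(.4065,-.447))],(0,0,255))
cv2.imwrite('pics/ov3.png',v)
```

```text
[[374.1, 275.9], [352.9, 259.4], [392.3, 235.2], [414.4, 250.2]]
[[366.7, 278.2], [350.9, 265.6], [355.7, 262.7], [371.6, 275.1]]
[[366.9, 299.1], [341.7, 278.1], [334.6, 281.0], [359.7, 302.3]]
```

View pics/ov3.png

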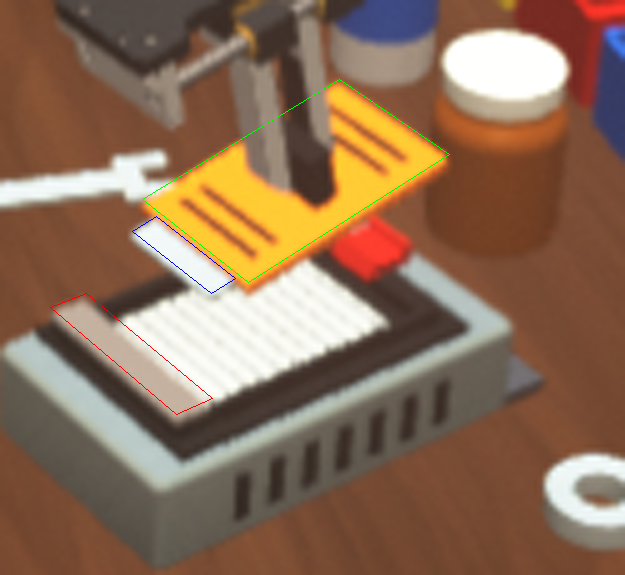

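Run:
```python
from h import *
s=6
R=Ro.from_euler('xyz',[0,-np.radians(12),PSI]).as_matrix()
C=np.array(W(.440,-.398,.110))+R@[.074,0,0]
def mk(im,cam,x0,y0,w,h,items,out,s):
    v=cv2.resize(im[y0:y0+h,x0:x0+w],None,fx=s,fy=s,interpolation=cv2.INTER_CUBIC)
    for P,c in items: cv2.polylines(v,[np.int32(np.round((proj(cam,P)-[x0,y0]+.5)*s))],True,c,1)
    cv2.imwrite(out,v)
cov=[C+R@[a,b,.008] for a,b in((-.06,-.04),(-.06,.04),(.06,.04),(.06,-.04))]
bar=[W(a,b,.072) for a,b in((.427,-.349-.098),(.427,-.349),(.4065,-.349),(.4065,-.447))]
# housing given bar v-centre -.398 : top edges
mk(cv2.imread('pics/top3.png'),'top',335,165,90,110,[(cov,(0,255,0)),(bar,(0,0,255))],'pics/ovt3.png',5)
hs=[W(a,b,.054) for a,b in((.395,-.398-.065),(.395,-.398+.065),(.611,-.398+.065),(.611,-.398-.065))]
hb=[W(a,b,0) for a,b in((.395,-.398-.065),(.395,-.398+.065),(.611,-.398+.065),(.611,-.398-.065))]
a=cv2.imread('pics/top0.png');mk(a,'top',335,165,90,110,[(hs,(0,255,0)),(bar,(0,0,255))],'pics/a.png',5)
b=cv2.imread('pics/side0.png');mk(b,'side',320,255,125,80,[(hs,(0,255,0)),(hb,(255,255,0)),(bar,(0,0,255))],'pics/b.png',6)
cv2.imwrite('pics/ovt.png',np.hstack([cv2.imread('pics/ovt3.png'),cv2.imread('pics/a.png')])[:,:800])
```

```text
(no output)
```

View pics/ovt.png

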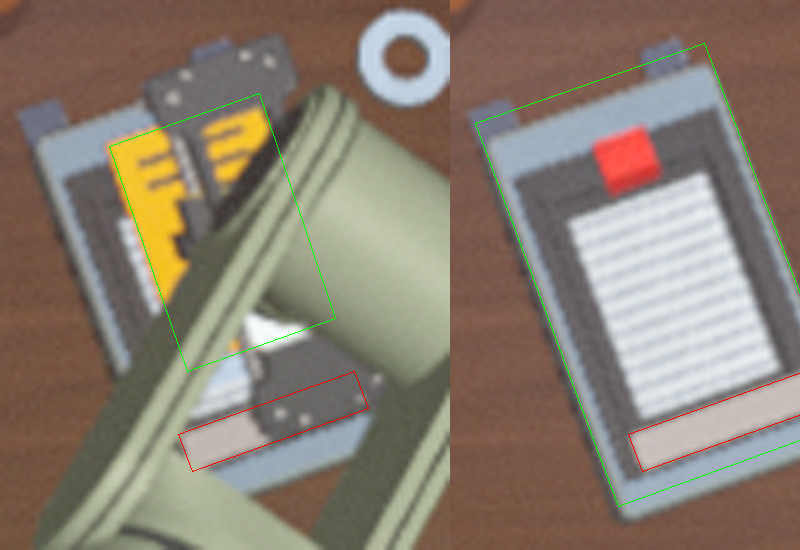

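View pics/b.png

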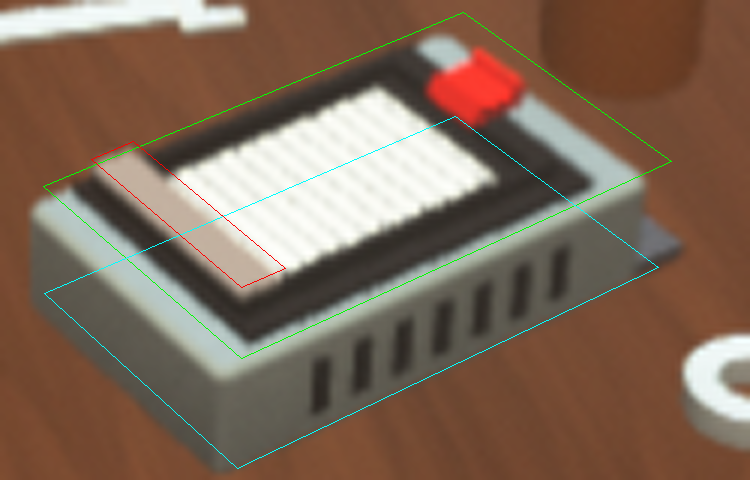

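Run:
```python
from h import *
def comp(mask,x0,y0,x1,y1):
    mask=mask.astype(np.uint8);m=np.zeros_like(mask);m[y0:y1,x0:x1]=mask[y0:y1,x0:x1]
    n,l,s,c=cv2.connectedComponentsWithStats(m);i=1+np.argmax(s[1:,4]);return (l==i).astype(np.uint8)
for cam,bx in(('side',(330,270,372,306)),('top',(365,235,412,264))):
    t=cv2.imread(f'pics/{cam}0.png');K=8
    x0,y0,x1,y1=bx
    big=cv2.resize(t[y0:y1,x0:x1],None,fx=K,fy=K,interpolation=cv2.INTER_CUBIC)
    h=cv2.cvtColor(big,cv2.COLOR_BGR2HSV).astype(int);rb=big[:,:,2].astype(int)-big[:,:,0]
    m=(rb>6)&(h[:,:,1]<80)&(h[:,:,2]>140)
    m=comp(m,0,0,m.shape[1],m.shape[0])
    cv2.imwrite(f'pics/bm_{cam}.png',np.vstack([big,cv2.cvtColor(m*255,cv2.COLOR_GRAY2BGR)]))
    p=(np.argwhere(m)[:,::-1]+.5)/K-.5+[x0,y0]
    w=onz(cam,p,.072);u=w@EU*1000;v=w@EV*1000
    print(cam,'u',np.percentile(u,[.2,1,99,99.8]).round(1),'v',np.percentile(v,[.2,1,99,99.8]).round(1))
    for a in range(-450,-345,10):
        k=abs(v-a)<2
        if k.sum()>5: print(a,np.round([u[k].min(),u[k].max()],1),end=' ')
    print()
    for a in range(404,430,4):
        k=abs(u-a)<1
        if k.sum()>5: print(a,np.round([v[k].min(),v[k].max()],1),end=' ')
    print()
```

```text
side u [403.3 403.6 489.3 492.7] v [-451.3 -450.5 -354.6 -353.2]
-450 [403.5 439.1] -440 [403.3 424.9] -430 [403.4 427.9] -420 [403.  425.6] -410 [403.4 426. ] -400 [403.1 426.1] -390 [403.1 426.5] -380 [403.3 493.3] -370 [403.2 422.6] -360 [403.3 423.4] 
404 [-450.7 -354.3] 408 [-451.1 -352.8] 412 [-451.5 -352.2] 416 [-451.9 -353.2] 420 [-452.  -352.9] 424 [-450.8 -356.6] 428 [-451.2 -375.5] 
top u [405.8 406.1 427.1 427.3] v [-448.5 -447.5 -349.7 -348.6]
-450 [408.3 425.1] -440 [405.8 427.2] -430 [406.  427.1] -420 [405.8 427.5] -410 [406.  427.3] -400 [405.9 427.2] -390 [405.7 427.3] -380 [406.  427.5] -370 [406.  427.4] -360 [405.5 427.3] -350 [405.7 427.2] 
408 [-448.5 -349.2] 412 [-448.6 -348.2] 416 [-448.9 -348.2] 420 [-448.9 -348.4] 424 [-448.3 -348.7] 428 [-446.5 -351.9]
```

```bash
python3 -c "
import cv2;a=cv2.imread('pics/bm_side.png');print(a.shape)"
```

```text
(576, 336, 3)
```

View pics/bm_side.png

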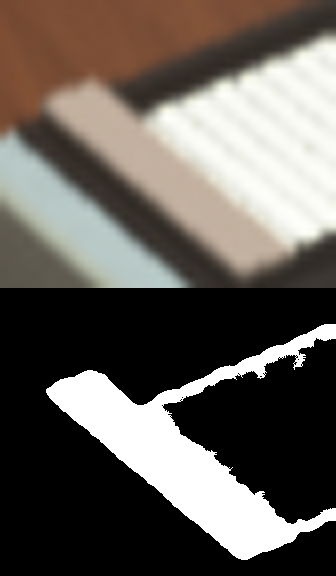

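Run:
```python
from h import *
th=np.radians(13);v=-.4003
def go(u,z,rate=.03):
    p,o=tcp_lip(W(u,v,z),PSI,th);ctrl.move_l(p,rate=rate,rot=o)
go(.441,.110,.05);ctrl.dwell(.15);f0=F(10);print('tare',f0.round(2))
np.save('f0.npy',f0)
go(.441,.070,.1);st()
for z in(.067,.065,.063,.0618,.0608):
    go(.441,z);f=F()-f0;print(z,f.round(2))
    if abs(f).max()>5: break
st()
for n in('side','top'):
    im=ctrl.snapshot(n)[:,:,::-1];cv2.imwrite(f'pics/{n}4.png',im)
a=cv2.imread('pics/side4.png')[230:330,315:445]
cv2.imwrite('pics/c4.png',cv2.resize(a,None,fx=6,fy=6,interpolation=cv2.INTER_CUBIC))
```

```text
tare [-0.28 -0.06 -1.89]
 10.58 [ 615.9 -203.6   97.2] [-179.97  -12.98   19.79] F [-0.05 -0.01 -1.45] M [-0.08  0.04  0.01] w 13.84
0.067 [ 0.32  0.32 -0.08]
0.065 [ 0.33 -0.13 -0.17]
0.063 [-0.13  0.06  0.39]
0.0618 [ 0.23  0.54 -0.19]
0.0608 [0.72 0.14 0.32]
 12.0 [ 615.9 -203.7   88.3] [-179.99  -13.     19.8 ] F [ 0.26  0.44 -2.3 ] M [-0.09  0.07 -0.02] w 14.13
```

View pics/c4.png

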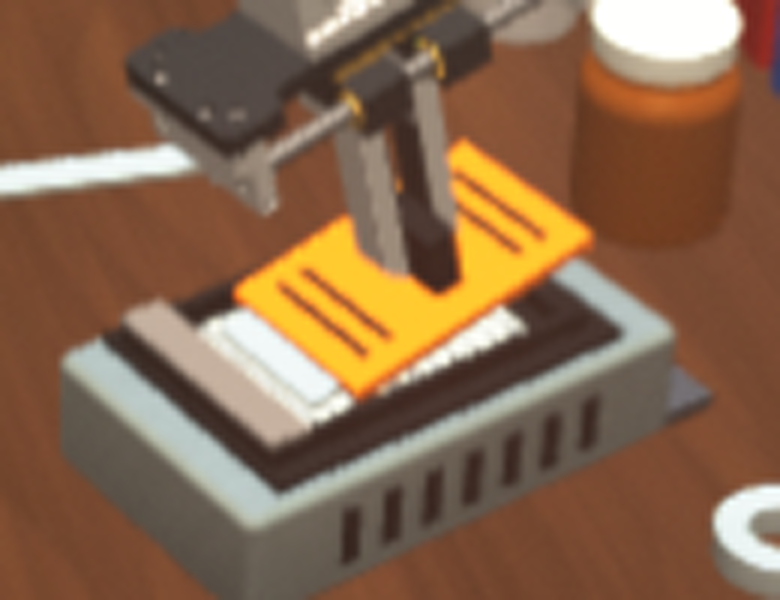

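The lip (crop 222–322, 320–400) lies just behind the bar (165–308, 305–430) and is well centred, with no contact forces. Now I'll slide in and feel for the stop.

Run:
```python
from h import *
th=np.radians(13);v=-.3998;f0=np.load('f0.npy')
def go(u,z,rate=.03):
    p,o=tcp_lip(W(u,v,z),PSI,th);ctrl.move_l(p,rate=rate,rot=o)
u=.441
while u>.408:
    u-=.003 if u>.433 else (.0015 if u>.422 else .0008)
    go(u,.0609);f=F(3)-f0;fu,fv,fz=f@EU,f@EV,f[2]
    print(round(u*1000,1),np.round([fu,fv,fz],2))
    if fu>3 or abs(fz)>5 or abs(fv)>5: break
st()
print('tcp-derived lip u',(np.array(ctrl.read_tcp_pos())@EU)*1000,'cmd',tcp_lip(W(u,v,.0609),PSI,th)[0]@EU*1000)
im=ctrl.snapshot('side')[:,:,::-1];cv2.imwrite('pics/side5.png',im)
cv2.imwrite('pics/c5.png',cv2.resize(im[230:330,315:445],None,fx=6,fy=6,interpolation=cv2.INTER_CUBIC))
```

```text
438.0 [-0.27 -0.27  0.28]
435.0 [ 0.17 -0.16  0.45]
432.0 [ 0.3  -0.11  0.84]
430.5 [ 0.47 -0.11 -0.09]
429.0 [ 0.66 -0.14 -0.11]
427.5 [0.14 0.35 0.07]
426.0 [-0.06 -0.17 -0.01]
424.5 [ 0.56 -0.28  0.14]
423.0 [-0.03 -0.3  -0.24]
421.5 [ 0.43 -0.56  0.14]
420.7 [ 0.33 -0.12 -0.16]
419.9 [0.15 0.44 0.28]
419.1 [ 0.29 -0.14  0.17]
418.3 [ 0.25 -0.18  0.17]
417.5 [0.78 0.49 0.13]
416.7 [ 3.22  0.39 -0.33]
 16.5 [ 593.6 -211.2   88.7] [179.99 -13.08  19.79] F [ 3.13  1.09 -2.41] M [ 0.22 -0.6   0.03] w 13.96
tcp-derived lip u 486.9481786128948 cmd 486.2839329854558
```

View pics/c5.png

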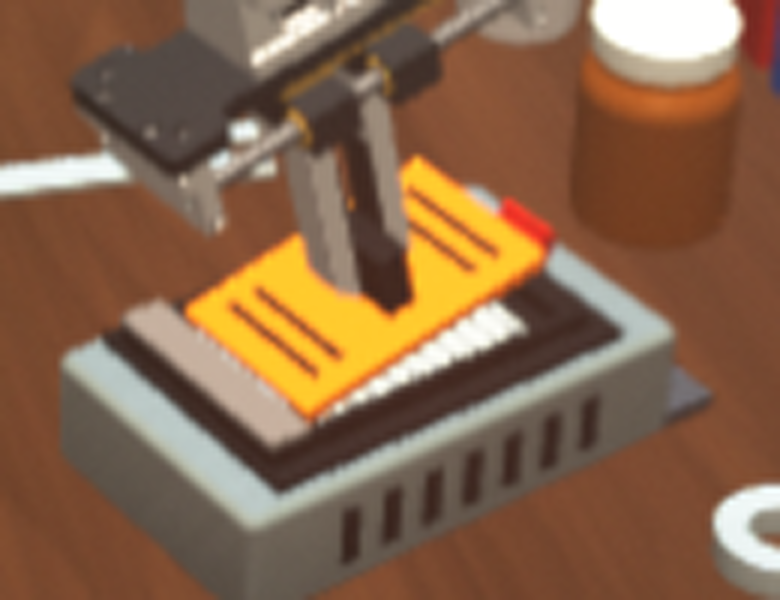

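The stop is felt at u≈417 mm, where vision put it. The picture shows the lip under the bar and the rear raised over the red latch at crop (527,225). Now I'll pivot down.

```bash
cat > piv.py <<'E'
from h import *
import sys
f0=np.load('f0.npy');v=-.3998;uc=.4173
def go(th,z,u=uc,rate=.03):
    p,o=tcp_lip(W(u,v,z),PSI,np.radians(th));ctrl.move_l(p,rate=rate,rot=o)
def rd(n=3):
    f=F(n)-f0;return np.array([f@EU,f@EV,f[2]])
E
python3 - <<'E'
from piv import *
ths=[12,11,10,9,8,7.2,6.4,5.6,5,4.5,4,3.5,3,2.5,2,1.5,1,.5,0]
for th in ths:
    z=.0603+.0006*max(th,0)/13
    go(th,z);f=rd();a=np.degrees(ctrl.read_orientation())
    print(th,f.round(2),'pitch',a[1].round(2),'M',np.round(ctrl.read_moment(),2),round(ctrl.read_clock(),1))
    if np.linalg.norm(f)>17: print('stop');break
st()
im=ctrl.snapshot('side')[:,:,::-1];cv2.imwrite('pics/side6.png',im)
cv2.imwrite('pics/c6.png',cv2.resize(im[230:330,315:445],None,fx=6,fy=6,interpolation=cv2.INTER_CUBIC))
E
```

```text
12 [1.61 0.   1.05] pitch -12.0 M [ 0.06 -0.27  0.03] 16.8
11 [2.05 0.44 1.19] pitch -11.01 M [ 0.07 -0.25 -0.04] 17.1
10 [ 1.76 -0.27  1.07] pitch -9.99 M [ 0.02 -0.3   0.03] 17.4
9 [ 1.85 -0.67  1.47] pitch -8.98 M [ 0.05 -0.31  0.02] 17.6
8 [2.03 0.06 0.66] pitch -7.97 M [ 0.09 -0.26  0.05] 17.9
7.2 [0.74 0.6  0.64] pitch -7.16 M [ 0.   -0.18  0.03] 18.2
6.4 [ 0.76 -0.53  0.83] pitch -6.36 M [-0.06 -0.09  0.03] 18.5
5.6 [-1.98  0.08  3.41] pitch -5.55 M [-0.02  0.22 -0.03] 18.8
5 [-3.26  0.29  5.61] pitch -5.0 M [-0.06  0.14  0.08] 19.0
4.5 [-2.92 -0.25  6.18] pitch -4.51 M [-0.17  0.11  0.  ] 19.3
4 [-1.45 -1.53  2.67] pitch -3.95 M [-0.44  0.26 -0.07] 19.6
3.5 [-1.68 -1.62  1.57] pitch -3.44 M [-0.53  0.18 -0.01] 19.9
3 [-2.29 -1.13  1.59] pitch -2.94 M [-0.38  0.36 -0.1 ] 20.1
2.5 [-3.32 -0.15  1.72] pitch -2.45 M [-0.31  0.53  0.03] 20.4
2 [-3.72  0.52  1.78] pitch -1.97 M [-0.21  0.58  0.07] 20.7
1.5 [-3.59 -0.12  1.59] pitch -1.49 M [-0.2   0.52  0.04] 20.9
1 [-3.54  0.08  1.77] pitch -1.0 M [-0.18  0.44 -0.04] 21.2
0.5 [0.83 0.87 0.22] pitch -0.61 M [ 0.01 -0.13 -0.01] 21.5
0 [ 0.29  0.3  -0.2 ] pitch -0.03 M [-0.06 -0.11 -0.  ] 21.8
 21.77 [ 598.1 -209.6   71.5] [ 1.7999e+02 -3.0000e-02  1.9820e+01] F [-0.31 -1.25 -1.41] M [-0.06 -0.11 -0.  ] w 14.07
```

View pics/c6.png

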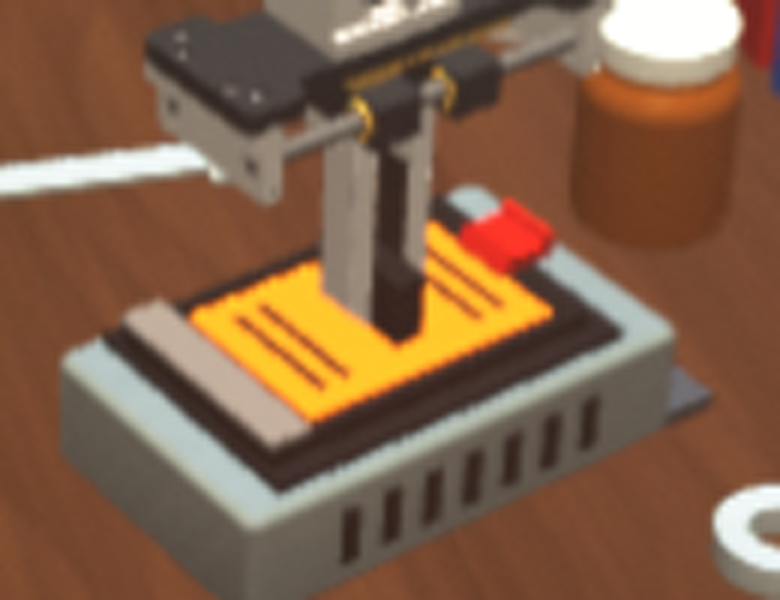

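The cover now lies flat, and the latch at crop (508,235) overlaps its rear edge. The force fell away at about 0.5°, as a snap would do. I'll check with a light press and a light lift.

Run:
```python
from piv import *
for z in(.0595,.059,.0585,.058,.0575,.057):
    go(0,z);f=rd();print('press',z,f.round(2))
    if f[2]>7: break
go(0,.0603);print(rd().round(2))
for th in(.4,.8,1.1,1.4,1.7):
    go(th,.0603);f=rd();print('lift',th,f.round(2),'M',np.round(ctrl.read_moment(),2))
    if f[2]<-2.5 or np.linalg.norm(f)>5: break
go(0,.0603);print(rd().round(2));st()
```

```text
press 0.0595 [0.21 0.48 2.85]
press 0.059 [-0.89  2.07  7.14]
[0.13 0.37 2.09]
lift 0.4 [ 0.47 -0.49  1.03] M [-0.14 -0.09 -0.02]
lift 0.8 [ 1.59 -0.65 -1.66] M [-0.19 -0.13 -0.03]
lift 1.1 [ 3.66 -1.66 -5.67] M [-0.37 -0.26  0.03]
[ 0.13  0.1  -0.06]
 23.75 [ 597.9 -209.7   72. ] [1.7999e+02 1.0000e-02 1.9820e+01] F [-0.33  0.02 -1.89] M [-0.06 -0.12  0.03] w 13.44
```

The floor is firm at 7 N and the latch resists lifting at 5.7 N, so the cover is latched. Now I'll release to 40 mm and withdraw.

Run:
```python
from piv import *
go(0,.0592);print(rd().round(2));go(0,.0601);print(rd().round(2))
ctrl.set_gripper(.040,effort=10);st('open')
p,o=tcp_lip(W(uc,v,.0601),PSI,0)
ctrl.move_l(p+[0,0,.03],rate=.05);print(rd().round(2))
ctrl.move_l(p+[0,0,.16],rate=.2);st('up')
ctrl.movep([.36,-.30,.26],[np.pi,0,PSI]) 
st('clear')
for n in('side','top'):
    im=ctrl.snapshot(n)[:,:,::-1];cv2.imwrite(f'pics/{n}7.png',im)
a=cv2.imread('pics/side7.png')[230:330,315:445];b=cv2.imread('pics/top7.png')[165:275,330:430]
cv2.imwrite('pics/c7.png',np.hstack([cv2.resize(a,(455,350),interpolation=2),cv2.resize(b,(318,350),interpolation=2)]))
```

```text
[ 0.96 -0.29  2.57]
[0.02 0.5  1.85]
open 24.91 [ 597.7 -209.8   71.3] [-180.     0.    19.8] F [ 0.27  0.04 -0.88] M [-0.04 -0.09  0.05] w 40.27
[ 0.22 -0.19  1.21]
up 26.48 [ 596.8 -209.3  229.7] [-1.7989e+02  1.1000e-01  1.9800e+01] F [ 0.11 -0.34  0.21] M [-0.06 -0.06 -0.01] w 40.05
clear 27.48 [ 360.6 -299.8  259.6] [-1.7997e+02 -2.0000e-02  1.9820e+01] F [-0.09 -0.31 -1.19] M [-0.02 -0.11  0.05] w 40.15
```

View pics/c7.png

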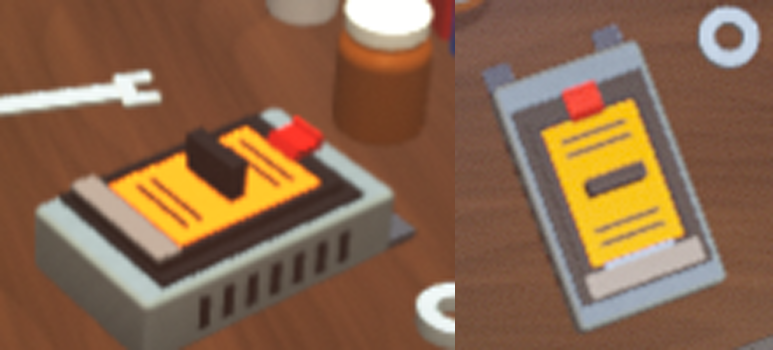

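View pics/top7.png

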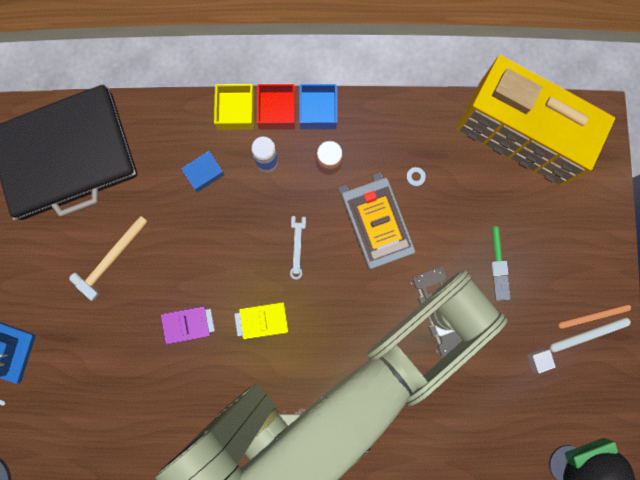

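The cover lies flat on the unit, top view (379,222). Its lip is under the bar at (391,250), and the latch at (370,197) is over its rear edge. The bystanders are at the same pixels as at the start, and the arm is clear.

```bash
python3 -c "
from station import ctrl
print(ctrl.read_clock(),ctrl.job_done())"
```

```text
the job is handed in; nothing more can be done
27.5833 None
```

The orange cover is seated and latched in the filter unit, let go of, and handed in at 27.6 s. I gripped it by the rib and carried it over at a 13° rear-up tilt. I slid the lip under the grey bar until I felt the closed end at 3.2 N, then pivoted the cover down until the latch snapped.

**Frame position:** the felt stop was within about 1 mm of where the top camera put the slot's closed end.

**Force:** the highest force I read was about 7.5 N, during the check press. The pivot peaked at about 7 N, less than the 10–16 N you gave for pressing at the rib. I read forces only after each small step, so brief peaks in between would not show.

**Latched:** after the snap the cover was firm on the floor under a 7 N press. The latch held against a lift of 5.7 N.

**Final pictures:** these show the cover flat, the lip under the bar, and the latch over the rear edge. The bystanders look unmoved and the arm is clear.

**Disagreement:** the two cameras differed by about 3 mm on the unit's sideways position, so I used a value between them. There was a light sideways contact of about 1.6 N during the pivot, which then cleared.

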